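Uncap and rebuild the spacer stack of a jar filler and prime its pump

ROBOT

A 7-joint arm with a two-finger parallel gripper is mounted at the origin on the work surface. World frame = base frame: x ahead of the robot, y to its left, z up, the work surface at z = 0. Lengths are in m, angles in rad, forces in N, time in s.
With the tool pointing down it reaches from about 0.425 to 1.025 m from the base axis. Payload 9.4 kg.
Tool frame: the origin (TCP) lies on the centre line of the jaws, within the pads' length; the fingertips stand 14 mm ahead of it and the grasp point (between the pads) lies 5 mm behind it; z points along the fingers, y is the line along which they close (so a half turn about z gives the same grasp; the last joint's range is limited). The gripper opens to 85 mm and grips with 20 to 120 N. Pads are 22 mm wide; open, the fingers measure 114 mm over their backs; the gripper's body (76 mm by 85 mm) begins 54 mm behind the grasp point. The pads swing forward as they close: fully open they stand 13 mm farther back than shut.
Start: joints at [1.028, 0.599, -0.003, 1.599, 0.002, 0.943, -0.08], TCP at [0.326, -0.648, 0.245] pointing down, gripper open.
Joint ranges: [-2.57, 2.57], [-0.35, 1.97], [-1.29, 1.29], [0.11, 2.56], [-1.05, 4.19], [0.11, 1.86], [-2.63, 2.63]. Speed limits (rad/s): [2.22, 2.22, 3.01, 3.01, 3.14, 3.14, 3.14].

INTERFACE

Orientations are given as a unit quaternion [x, y, z, w].
In Python, from rig import bot gives the robot as it stands.
- The arm moves only by the tool move_arm, never from a script. Its argument "rows" is a list of rows, each an object with "delta_pos": the shift along the world's x, y, z each as a share of 4 cm, from -1 to 1, a list of three; "twist": the turn, a rotation vector about the world's x, y, z each as a share of 0.12 rad, from -1 to 1, a list of three; "jaw": the finger opening in mm, from 0 to 85.4. In form: [{"delta_pos": [tx, ty, tz], "twist": [wx, wy, wz], "jaw": jaw}, ...]. A call has 1 to 12 rows; each row shifts and turns the commanded pose from where the row before left it; what a row does not reach is not made up. A row lasts 1/8 s, in which the tool goes at most 62.5 mm and 10.7 degrees, less where a joint would pass 70% of its speed; a pose out of reach is approached as far as the arm can. A call with a number of a shift or a turn outside -1 to 1 is refused whole. A call with a gripper value outside its range is refused whole. The fingers move at their own pace and stop on an object; the grip force is fixed at half the most. Time passes only in rows, so rows that do not move let the fingers close. It gives the time, the measured TCP pose, the force, the opening and the grip force at its end, in the units of the state.
- bot.sense(): the state, without advancing time (a new reading comes with each control period).
- bot.get_image(name): name is "scene" or "top"; returns a dict with "color" (480x640x3 uint8, red, green, blue), "depth" (480x640 float32, m along the optical axis (not along the pixel's ray), 0 where there is no reading), "fx", "fy", "cx", "cy" (pixels), "extrinsics" (4x4, takes a point from camera to world coordinates). Camera axes: x right, y down, z forward; pixel columns grow to the right and rows downward; lengths in m; the calibration is good to about 2 mm. A picture is of the moment at which its call begins.
- bot.close_job(): hands the job in; it is judged then, once.
The state is a dict: "time": time; "joint_pos": joint angles; "dq": joint speeds; "joint_efforts": joint torques, N m; "eef_pos": TCP position; "eef_rot": TCP orientation; "contact_force": force on the tool from outside, world axes, zero at the start; "torque": the same for the moment, N m; "finger_gap": finger opening in m; "grasp_force": force on a finger pad.
Only numpy, scipy, OpenCV 4.12 (cv2) and the standard library are available. Lean on these libraries where they do the work, as an engineer would, in place of code of your own. Each camera call takes 0.05 s, during which the arm holds its last target. There are 200 camera calls.

TASK

Get the jar filler ready for the next batch: first press the small bleed plunger right down to its stop and let it up, lift the metal dust cap off the locating post and set it aside on the table, then thread every white collar on the table down the post, the widest at the bottom and the narrowest on top, each fully home on the one below. With the stack complete, push the big pump head right down to its stop twice, letting it come back up each time; leave the jars and the pile of lids standing where they are.

Things in the scene. Friction and masses are not known exactly. Their poses are not given: they have to be found in the camera images.
- collar_a: white plastic spacer collar, a thick flat ring, widest and thickest: 68 mm across, 16 mm thick, 0.14 kg; round bore 24 mm through it. Lies flat. Origin at the centre of the ring (half its thickness above its underside), z along the bore. May be absent.
- collar_b: white plastic spacer collar, a thick flat ring, second widest: 58 mm across, 14 mm thick, 0.08 kg; round bore 24 mm through it. Lies flat. Origin at the centre of the ring (half its thickness above its underside), z along the bore. May be absent.
- collar_c: white plastic spacer collar, a thick flat ring, third: 48 mm across, 14 mm thick, 0.05 kg; round bore 24 mm through it. Lies flat. Origin at the centre of the ring (half its thickness above its underside), z along the bore. May be absent.
- collar_d: white plastic spacer collar, a thick flat ring, narrowest: 38 mm across, 12 mm thick, 0.02 kg; round bore 24 mm through it. Lies flat. Origin at the centre of the ring (half its thickness above its underside), z along the bore. May be absent.
- filler: jar filler on a fixed steel base plate 120 mm (its x) by 400 mm (its y, -180 to +220 mm), 12 mm thick; origin on the table under the post, z up. Post at its x = y = 0, pump at y = +150 mm, bleed valve at y = -120 mm. Pump cylinder 70 mm across, to 114 mm over the table; its outlet pipe and spout point to +x, up to 130 mm over the table.
- cap: plain metal dust cap, a round cup upside down, 44 mm across, 66 mm tall, 0.12 kg, bore 28 mm and 60 mm deep, open below; starts standing on the base plate over the post, hiding it. Origin at its centre, 33 mm over its underside, z up.
- post_foot (a point): foot of the locating post, on the top face of the base plate, 12 mm over the table; z points up along the post. The post is dark steel, round, 18 mm in diameter, 58 mm tall over this point, its top 8 mm tapered.
- post_tip (a point): tip of the locating post, 58 mm over its foot
- pump (a joint): travel of the pump's spring plunger, m: 0 up, 0.030 down at its stop (12 N there); springs back up when let go
- pump_top (a point): centre of the top face of the pump head, a black disc 60 mm across and 16 mm thick on a stem, 163 mm over the table when up; moves with it
- bleed (a joint): travel of the bleed valve's spring plunger, m: 0 up, 0.012 down at its stop (9 N there); springs back up when let go
- bleed_top (a point): centre of the top of the bleed plunger, a black round button 38 mm across on a short dark steel housing 54 mm across, 66 mm over the table when up; moves with it
- jar1: bystander: full jar, 60 mm across, 86 mm tall, origin under its middle; stands among the collars
- jar2: bystander: full jar, 60 mm across, 86 mm tall, origin under its middle; stands at the right, beyond the collars
- lids: bystander: pile of black lids, 66 mm across, 24 mm tall, no bore, origin under its middle; among the collars
Things that resemble listed ones, but are neither listed nor needed, are in the scene too. Leave any green or yellow look-alike of the collar_a alone.

How it is judged:
By the outcome, as a careful person would: the job done as asked, in the order asked, and still so for the second after the job is handed in, with the robot touching nothing.
Of collar_a, collar_b, collar_c, collar_d only 3 to 4 are there at a start; the rules pass over those that are not, and their reading is None.
At some moment in a run one of collar_a, collar_b, collar_c, collar_d may be knocked a few centimetres aside while the robot is not near it.
Once in a run the grip may slacken for a moment while it holds something.
It also fails if it takes over 210 s, if anything falls off the work surface, if the arm or the gripper's body presses on something with over 40 N, if the wrist force passes 120 N, or if a joint passes its speed limit or range.

## Working session

There is one attempt and no reset: what is moved stays moved. The work goes in short steps, Python scripts to look and compute and a tool call to move; the robot and the scene stay as the last step left them, time stands still between calls to the robot, and variables do not carry over. Pictures are saved under pics/ and viewed, at most 14 in all, crops included, and the job is handed in when it is done.

Besides the shell and the picture viewer there is one more tool, called after "Call:" in YAML: its name, and indented under it one key for each argument. move_arm: Moves the arm, as the interface text tells. Its arguments: {"type":"object","properties":{"rows":{"type":"array"}},"required":["rows"]}

```bash
mkdir -p pics; ls; cat > h.py <<'E'
from rig import bot
import numpy as np, cv2
def grab(n,save=None):
    d=bot.get_image(n)
    if save: cv2.imwrite('pics/'+save,cv2.cvtColor(d['color'],cv2.COLOR_RGB2BGR))
    return d
def ray(d,u,v,z):
    E=np.array(d['extrinsics']);r=E[:3,:3]@np.array([(u-d['cx'])/d['fx'],(v-d['cy'])/d['fy'],1])
    o=E[:3,3];return o+r*(z-o[2])/r[2]
def cloud(d):
    v,u=np.mgrid[0:480,0:640];Z=d['depth'];E=np.array(d['extrinsics'])
    P=np.stack([(u-d['cx'])/d['fx']*Z,(v-d['cy'])/d['fy']*Z,Z],-1)
    W=P@E[:3,:3].T+E[:3,3];W[Z==0]=np.nan;return W
E
python3 - <<'E'
from h import *
for n in('scene','top'):
    d=grab(n,n+'0.png');print(n,np.round(d['extrinsics'],3).tolist(),d['fx'],d['cx'],d['cy'],(d['depth']>0).mean())
s=bot.sense();print(s)
E
```

```text
pics
scene [[-0.822, 0.328, -0.465, 0.907], [0.569, 0.451, -0.688, 0.573], [-0.016, -0.83, -0.558, 0.565], [0.0, 0.0, 0.0, 1.0]] 442.7469408591051 319.0812930529145 234.2622129823777 0.9960546875
top [[0.041, -0.973, 0.229, 0.326], [-0.999, -0.04, 0.01, -0.006], [-0.001, -0.229, -0.973, 0.964], [0.0, 0.0, 0.0, 1.0]] 476.51577931809635 319.977829510904 241.4760476511457 0.9960188802083333
{'time': 0.1, 'joint_pos': array([ 1.02830362,  0.60001935, -0.00251244,  1.59999511,  0.00179655,
        0.94291531, -0.0798036 ]), 'dq': array([ 0.00082695, -0.0011391 ,  0.000476  , -0.00259471, -0.00095376,
        0.00161103, -0.00013132]), 'joint_efforts': array([ 4.50477484e-03, -7.77996969e+01,  1.56910200e+00, -2.58627677e+01,
        1.25005364e-02,  5.44343973e-03,  6.38852453e-05]), 'eef_pos': array([ 0.3254284 , -0.64744129,  0.24454193]), 'eef_rot': array([ 9.72998647e-01,  2.30809849e-01, -2.21427544e-04, -6.29887732e-04]), 'contact_force': array([ 0.56770651, -0.41807429, -0.39055101]), 'torque': array([-0.00678866, -0.03309866, -0.08242964]), 'grasp_force': 0.0, 'finger_gap': 0.08524545730565722}
```

View pics/top0.png

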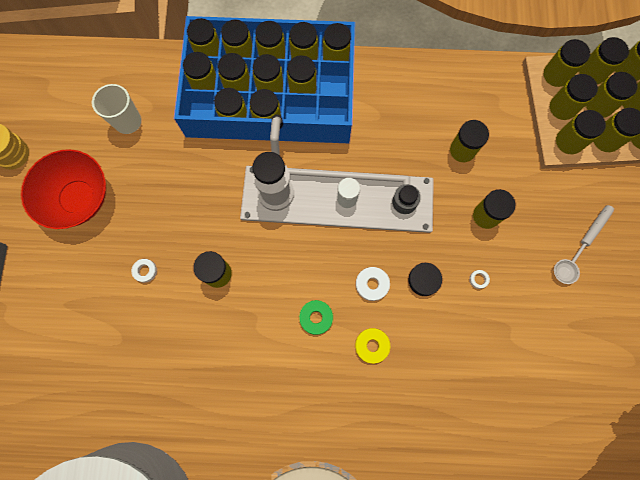

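View pics/scene0.png

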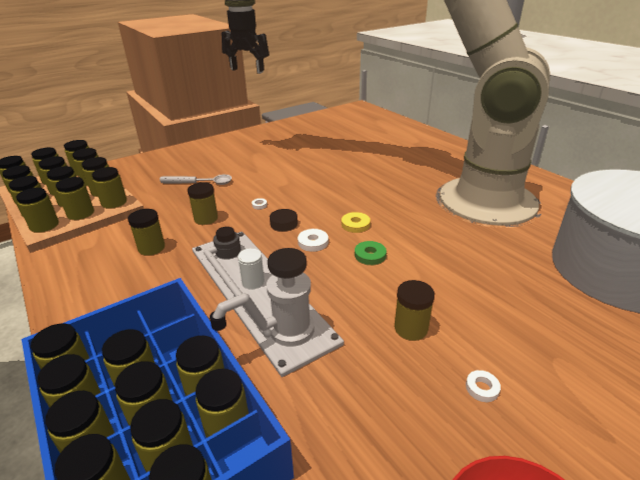

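Top: white rings at (144,270), (373,283) and (480,279). Green is at (316,317), yellow at (373,346), cap at (348,192), bleed at (406,197), pump at (269,168), jar1 at (210,268) and the lids at (425,278). The scene view shows the same things, so there are three collars.

```bash
cat >> h.py <<'E'
from scipy import ndimage as nd
def rings(d,W=None,verbose=True):
    W=cloud(d) if W is None else W
    hsv=cv2.cvtColor(d['color'],cv2.COLOR_RGB2HSV).astype(int)
    m=(hsv[...,1]<45)&(hsv[...,2]>150)&(W[...,2]>0.006)&(W[...,2]<.12)&(W[...,0]>.3)&(W[...,0]<.95)&(abs(W[...,1])<.6)
    L,n=nd.label(m);out=[]
    for i in range(1,n+1):
        q=L==i
        if q.sum()<60: continue
        z=np.percentile(W[...,2][q],[50,95])
        c,_=cv2.findContours(q.astype(np.uint8),cv2.RETR_EXTERNAL,cv2.CHAIN_APPROX_NONE)
        c=max(c,key=cv2.contourArea)[:,0]
        P=np.array([ray(d,u,v,z[0])[:2] for u,v in c],np.float32)
        (x,y),r=cv2.minEnclosingCircle(P)
        out.append((c.mean(0).round(),round(x,4),round(y,4),round(2000*r,1),z.round(4)))
    return out
E
python3 - <<'E'
from h import *
for n in('top','scene'):
    d=bot.get_image(n);W=cloud(d);print(n)
    for o in rings(d,W):print(*o)
    # dark tops: cluster by height
    v=d['color'].max(-1)
    for nm,lo,hi in(('pump',.155,.17),('cap/bleed',.055,.082),('jar',.083,.09),('lids',.018,.028)):
        m=(W[...,2]>lo)&(W[...,2]<hi)&(W[...,0]>.4)&(W[...,0]<.82)&(abs(W[...,1])<.5)
        if nm!='cap/bleed': m&=v<80
        m=cv2.morphologyEx(m.astype(np.uint8),cv2.MORPH_OPEN,np.ones((3,3)))
        L,k=nd.label(m)
        for i in range(1,k+1):
            q=L==i
            if q.sum()<50: continue
            c,_=cv2.findContours(q.astype(np.uint8),cv2.RETR_EXTERNAL,cv2.CHAIN_APPROX_NONE)
            (x,y),r=cv2.minEnclosingCircle(W[q][:,:2].astype(np.float32))
            print(nm,np.round([x,y,2*r,np.median(W[q][:,2]),W[q][:,2].max()],4),q.sum())
    m=(abs(W[...,2]-.012)<.002)&(W[...,0]>.55)&(W[...,0]<.8)&(abs(W[...,1])<.3)&(cv2.cvtColor(d['color'],cv2.COLOR_RGB2HSV)[...,1]<50)
    L,k=nd.label(m);q=L==1+np.argmax(nd.sum(m,L,range(1,k+1)))
    print('plate',cv2.minAreaRect(W[q][:,:2].astype(np.float32)))
E
```

```text
top
[110. 101.] 0.8086 0.4399 76.3 [0.0894 0.0926]
[337. 198.] 0.6457 -0.028 412.6 [0.0125 0.08  ]
[315. 178.] 0.6901 0.0202 102.4 [0.0119 0.0146]
[379. 182.] 0.6844 -0.1166 91.3 [0.012  0.0149]
[598. 224.] 0.6101 -0.5641 98.1 [0.0185 0.0217]
[571. 264.] 0.5276 -0.5116 98.6 [0.0121 0.0161]
[143. 270.] 0.477 0.3588 48.6 [0.0136 0.0166]
[372. 283.] 0.4678 -0.1041 67.2 [0.0158 0.0184]
[479. 279.] 0.4865 -0.32 37.3 [0.0118 0.0144]
pump [0.6491 0.1017 0.0596 0.1628 0.167 ] 796
cap/bleed [0.8029 0.4685 0.035  0.0701 0.0814] 78
cap/bleed [0.7987 0.4329 0.0652 0.0689 0.0816] 204
cap/bleed [0.8045 0.1776 0.0314 0.0713 0.0818] 54
cap/bleed [0.776  0.2144 0.1912 0.0681 0.0819] 524
cap/bleed [0.7768 0.0214 0.1411 0.0685 0.0819] 401
cap/bleed [ 0.7846 -0.4958  0.0443  0.0685  0.0817] 140
cap/bleed [ 0.7594 -0.2881  0.0527  0.0665  0.0817] 143
cap/bleed [ 0.6452 -0.0479  0.0446  0.0773  0.0819] 431
cap/bleed [ 0.6414 -0.1673  0.0384  0.0655  0.0698] 291
cap/bleed [0.6231 0.106  0.0262 0.0672 0.0815] 53
cap/bleed [ 0.6139 -0.3229  0.0422  0.0668  0.0816] 101
jar [ 0.7679 -0.2946  0.06    0.0859  0.
[... 998 characters left out ...]
13 0.0275 0.1489 0.0666 0.082 ] 611
cap/bleed [0.478  0.2133 0.0577 0.0676 0.082 ] 409
cap/bleed [0.6696 0.1132 0.0925 0.0672 0.0819] 607
cap/bleed [0.7845 0.1506 0.0459 0.0733 0.0819] 183
cap/bleed [0.7824 0.2501 0.0941 0.0665 0.082 ] 788
cap/bleed [0.7972 0.3094 0.0454 0.0683 0.082 ] 470
cap/bleed [0.5946 0.4691 0.1118 0.0593 0.0632] 674
jar [ 0.6224 -0.3381  0.0603  0.0858  0.0889] 247
jar [ 0.7676 -0.2955  0.0625  0.0858  0.0884] 344
jar [0.4753 0.2114 0.0612 0.0862 0.0888] 717
lids [ 0.4804 -0.2078  0.0669  0.0239  0.0267] 353
lids [ 0.7653 -0.2765  0.0411  0.0225  0.0279] 73
plate ((0.6489306688308716, 0.08614528924226761), (0.17367811501026154, 0.11889311671257019), 87.77165222167969)
```

Collars a, c and d are present (67, 48.5 and 37.3 mm across at the expected heights) and b is absent. The post is at about (0.645, -0.0475), the bleed at (0.6415, -0.167) and the pump at (0.649, 0.1023). I'll go over the bleed first with the jaws shut.

Call:
move_arm:
  rows:
    - {"delta_pos":[0.66,1,0],"twist":[0,0,0.767],"jaw":0}
    - {"delta_pos":[0.66,1,0],"twist":[0,0,0.767],"jaw":0}
    - {"delta_pos":[0.66,1,0],"twist":[0,0,0.767],"jaw":0}
    - {"delta_pos":[0.66,1,0],"twist":[0,0,0.767],"jaw":0}
    - {"delta_pos":[0.66,1,0],"twist":[0,0,0.767],"jaw":0}
    - {"delta_pos":[0.66,1,0],"twist":[0,0,0.767],"jaw":0}
    - {"delta_pos":[0.66,1,0],"twist":[0,0,0.767],"jaw":0}
    - {"delta_pos":[0.66,1,0],"twist":[0,0,0.767],"jaw":0}
    - {"delta_pos":[0.66,1,0],"twist":[0,0,0.767],"jaw":0}
    - {"delta_pos":[0.66,1,0],"twist":[0,0,0.767],"jaw":0}
    - {"delta_pos":[0.66,1,0],"twist":[0,0,0.767],"jaw":0}
    - {"delta_pos":[0.66,1,0],"twist":[0,0,0.767],"jaw":0}

```text
time: 1.7
eef_pos: [0.6431, -0.1665, 0.2452]
eef_rot: [0.706, 0.708, -0.0, 0.0]
contact_force: [0.3, -1.2, 0.7]
finger_gap: 0.0002
grasp_force: 0.0
```

Call:
move_arm:
  rows:
    - {"delta_pos":[-0.03,0,-0.98],"twist":[0,0,0],"jaw":0}
    - {"delta_pos":[0,0,-0.98],"twist":[0,0,0],"jaw":0}
    - {"delta_pos":[0,0,-0.98],"twist":[0,0,0],"jaw":0}
    - {"delta_pos":[0,0,-0.98],"twist":[0,0,0],"jaw":0}
    - {"delta_pos":[0,0,-0.1],"twist":[0,0,0],"jaw":0}
    - {"delta_pos":[0,0,0],"twist":[0,0,0],"jaw":0}

```text
time: 2.45
eef_pos: [0.6416, -0.1678, 0.0851]
eef_rot: [0.707, 0.707, 0.0, 0.0]
contact_force: [0.1, 0.6, 0.3]
finger_gap: 0.0001
grasp_force: 0.0
```

Call:
move_arm:
  rows:
    - {"delta_pos":[0,0,-0.1],"twist":[0,0,0],"jaw":0}
    - {"delta_pos":[0,0,-0.1],"twist":[0,0,0],"jaw":0}
    - {"delta_pos":[0,0,0],"twist":[0,0,0],"jaw":0}

```text
time: 2.82
eef_pos: [0.6421, -0.168, 0.0774]
eef_rot: [0.707, 0.707, 0.001, 0.001]
contact_force: [1.9, -1.3, 4.0]
finger_gap: 0.0001
grasp_force: 2.0
```

Call:
move_arm:
  rows:
    - {"delta_pos":[0,0,-0.1],"twist":[0,0,0],"jaw":0}
    - {"delta_pos":[0,0,-0.1],"twist":[0,0,0],"jaw":0}
    - {"delta_pos":[0,0,-0.05],"twist":[0,0,0],"jaw":0}
    - {"delta_pos":[0,0,0],"twist":[0,0,0],"jaw":0}

```text
time: 3.32
eef_pos: [0.6422, -0.168, 0.0681]
eef_rot: [0.707, 0.707, 0.001, 0.001]
contact_force: [-0.4, -0.6, 13.9]
finger_gap: -0.0002
grasp_force: 6.8
```

Call:
move_arm:
  rows:
    - {"delta_pos":[0,0,-0.05],"twist":[0,0,0],"jaw":0}
    - {"delta_pos":[0,0,0],"twist":[0,0,0],"jaw":0}

```text
time: 3.58
eef_pos: [0.6423, -0.168, 0.0679]
eef_rot: [0.707, 0.707, 0.001, 0.002]
contact_force: [-5.6, 0.6, 29.5]
finger_gap: 0.0001
grasp_force: 15.0
```

Call:
move_arm:
  rows:
    - {"delta_pos":[0,0,0.3],"twist":[0,0,0],"jaw":0}
    - {"delta_pos":[0,0,0.9],"twist":[0,0,0],"jaw":0}
    - {"delta_pos":[0,0,0.9],"twist":[0,0,0],"jaw":30}
    - {"delta_pos":[0,0,0.6],"twist":[0,0,0],"jaw":62}
    - {"delta_pos":[0.02,1,0],"twist":[0,0,0],"jaw":62}
    - {"delta_pos":[0.02,1,0],"twist":[0,0,0],"jaw":62}
    - {"delta_pos":[0.02,1,0],"twist":[0,0,0],"jaw":62}
    - {"delta_pos":[0,0,0],"twist":[0,0,0],"jaw":62}
    - {"delta_pos":[0,0,0],"twist":[0,0,0],"jaw":62}

```text
time: 4.7
eef_pos: [0.6433, -0.0483, 0.1723]
eef_rot: [0.707, 0.707, -0.0, -0.0]
contact_force: [-0.6, -0.6, -0.1]
finger_gap: 0.0623
grasp_force: 0.0
```

```bash
python3 - <<'E'
from h import *
s=bot.sense();print(s['eef_pos'],s['eef_rot'],s['finger_gap'])
d=grab('scene','s1.png')
E
```

```text
[ 0.64330084 -0.04828628  0.17230792] [ 7.07278042e-01  7.06935303e-01 -4.99383102e-04 -4.32235590e-06] 0.062258639645111205
```

View pics/s1.png

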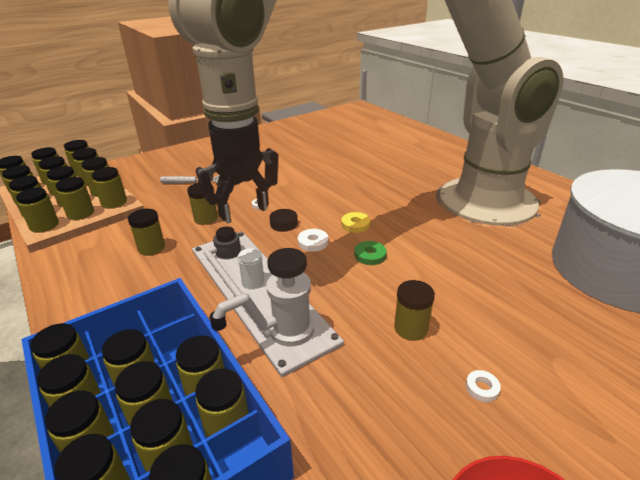

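The scene shows the open gripper above the cap at (250,270), the bleed back up and nothing disturbed. Now descend and grip.

Call:
move_arm:
  rows:
    - {"delta_pos":[0.04,0.02,-0.8],"twist":[0,0,0],"jaw":62}
    - {"delta_pos":[0,0,-0.8],"twist":[0,0,0],"jaw":62}
    - {"delta_pos":[0,0,-0.8],"twist":[0,0,0],"jaw":62}
    - {"delta_pos":[0,0,-0.65],"twist":[0,0,0],"jaw":62}
    - {"delta_pos":[0,0,0],"twist":[0,0,0],"jaw":62}
    - {"delta_pos":[0,0,0],"twist":[0,0,0],"jaw":36}
    - {"delta_pos":[0,0,0],"twist":[0,0,0],"jaw":36}
    - {"delta_pos":[0,0,0],"twist":[0,0,0],"jaw":36}
    - {"delta_pos":[0,0,0],"twist":[0,0,0],"jaw":36}

```text
time: 5.88
eef_pos: [0.6457, -0.0472, 0.0514]
eef_rot: [0.707, 0.707, 0.0, 0.001]
contact_force: [-1.4, -1.0, 6.1]
finger_gap: 0.0418
grasp_force: 61.2
```

Call:
move_arm:
  rows:
    - {"delta_pos":[0,0,0.4],"twist":[0,0,0],"jaw":36}
    - {"delta_pos":[0,0,0.7],"twist":[0,0,0],"jaw":36}
    - {"delta_pos":[0,0,0.8],"twist":[0,0,0],"jaw":36}
    - {"delta_pos":[0,0,0.8],"twist":[0,0,0],"jaw":36}
    - {"delta_pos":[-0.5,0,0],"twist":[0,0,0],"jaw":36}
    - {"delta_pos":[-0.9,0,0],"twist":[0,0,0],"jaw":36}
    - {"delta_pos":[-0.9,0.4,0],"twist":[0,0,0],"jaw":36}
    - {"delta_pos":[-0.9,0.8,0],"twist":[0,0,0],"jaw":36}
    - {"delta_pos":[-0.7,0.8,0],"twist":[0,0,0],"jaw":36}
    - {"delta_pos":[0,0.8,0],"twist":[0,0,0],"jaw":36}
    - {"delta_pos":[0,0.6,0],"twist":[0,0,0],"jaw":36}
    - {"delta_pos":[0,0,0],"twist":[0,0,0],"jaw":36}

```text
time: 7.38
eef_pos: [0.4893, 0.0912, 0.1594]
eef_rot: [0.706, 0.708, 0.001, 0.0]
contact_force: [-0.4, 0.4, -2.0]
finger_gap: 0.0423
grasp_force: 61.0
```

```bash
cat > cap.py <<'E'
from h import *
s=bot.sense();print(s['eef_pos'].round(4),s['finger_gap'],s['grasp_force'])
d=grab('scene');W=cloud(d)
g=(abs(W[...,0]-s['eef_pos'][0])<.03)&(abs(W[...,1]-s['eef_pos'][1])<.03)&(cv2.cvtColor(d['color'],cv2.COLOR_RGB2HSV)[...,1]<45)&(d['color'].max(-1)>90)&(W[...,2]>.005)
z=W[...,2][g];print(np.percentile(z,[0,2,10,50,90,98,100]).round(4),g.sum())
cv2.imwrite('pics/cap.png',cv2.cvtColor(d['color'],cv2.COLOR_RGB2BGR))
for o in rings(d,W):print(*o)
E
python3 cap.py
```

```text
[0.4893 0.0912 0.1594] 0.0422962893975824 61.0322262608679
[0.1211 0.1244 0.1318 0.1734 0.3231 0.3274 0.3291] 979
[214. 178.] 0.5265 -0.5132 94.7 [0.0105 0.0144]
[178. 178.] 0.6098 -0.5615 99.7 [0.0168 0.0199]
[312. 239.] 0.4711 -0.0991 79.4 [0.0159 0.0178]
[248. 277.] 0.6641 -0.0791 299.6 [0.0125 0.1142]
[250. 324.] 0.7015 0.0469 101.1 [0.0119 0.0138]
[304. 349.] 0.6519 0.1436 128.6 [0.0121 0.0137]
[291. 337.] 0.6619 0.1239 54.1 [0.0264 0.0291]
[483. 384.] 0.4763 0.3597 48.4 [0.0143 0.0159]
```

View pics/cap.png

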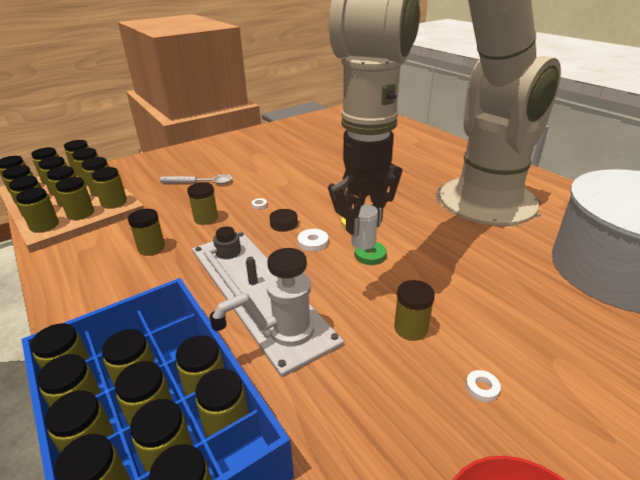

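The cap is held at (365,230), its bottom at z≈0.120, and the dark post stands uncovered at (251,270). The spot below the cap is free, so I'll lower it there.

Call:
move_arm:
  rows:
    - {"delta_pos":[0,0,-0.8],"twist":[0,0,0],"jaw":36}
    - {"delta_pos":[0,0,-0.9],"twist":[0,0,0],"jaw":36}
    - {"delta_pos":[0,0,-0.8],"twist":[0,0,0],"jaw":36}
    - {"delta_pos":[0,0,-0.4],"twist":[0,0,0],"jaw":36}
    - {"delta_pos":[0,0,-0.07],"twist":[0,0,0],"jaw":36}
    - {"delta_pos":[0,0,0],"twist":[0,0,0],"jaw":36}

```text
time: 8.18
eef_pos: [0.4893, 0.0881, 0.0401]
eef_rot: [0.708, 0.707, -0.0, 0.0]
contact_force: [-1.2, 0.1, -0.4]
finger_gap: 0.0422
grasp_force: 60.9
```

Call:
move_arm:
  rows:
    - {"delta_pos":[0,0,-0.06],"twist":[0,0,0],"jaw":36}
    - {"delta_pos":[0,0,0],"twist":[0,0,0],"jaw":36}

```text
time: 8.43
eef_pos: [0.4895, 0.0884, 0.0391]
eef_rot: [0.708, 0.707, 0.0, 0.001]
contact_force: [-3.9, -1.0, 20.6]
finger_gap: 0.0423
grasp_force: 62.3
```

Call:
move_arm:
  rows:
    - {"delta_pos":[0,0,0.02],"twist":[0,0,0],"jaw":66}
    - {"delta_pos":[0,0,0],"twist":[0,0,0],"jaw":66}
    - {"delta_pos":[0,0,0],"twist":[0,0,0],"jaw":66}
    - {"delta_pos":[0,0,0.5],"twist":[0,0,0],"jaw":66}
    - {"delta_pos":[0,0,0.8],"twist":[0,0,0],"jaw":85}
    - {"delta_pos":[0,0,0.9],"twist":[0,0,0],"jaw":85}
    - {"delta_pos":[0,0,0.6],"twist":[0,0,0],"jaw":85}
    - {"delta_pos":[-0.1,-0.9,0],"twist":[0,0,0],"jaw":85}
    - {"delta_pos":[-0.1,-1,0],"twist":[0,0,0],"jaw":85}
    - {"delta_pos":[-0.1,-1,0],"twist":[0,0,0],"jaw":85}
    - {"delta_pos":[-0.1,-1,0],"twist":[0,0,0],"jaw":85}
    - {"delta_pos":[-0.1,-0.9,0],"twist":[0,0,0],"jaw":85}

```text
time: 9.93
eef_pos: [0.4689, -0.1045, 0.15]
eef_rot: [0.707, 0.707, -0.0, -0.0]
contact_force: [0.9, 0.6, 0.6]
finger_gap: 0.0849
grasp_force: 0.0
```

```bash
cat > see.py <<'E'
from h import *
s=bot.sense();print(s['time'],s['eef_pos'].round(4),s['finger_gap'])
for n in('top','scene'):
    d=grab(n,'see_%s_%d.png'%(n,s['time']*100));W=cloud(d);print(n)
    for o in rings(d,W):
        if o[3]<100 and abs(o[2])<.42: print(*o)
E
python3 see.py; ls pics
```

```text
9.925 [ 0.4689 -0.1045  0.15  ] 0.08492764650017962
top
[275. 264.] 0.49 0.0873 43.7 [0.0656 0.0683]
[143. 270.] 0.4765 0.3589 48.7 [0.0136 0.0163]
[366. 284.] 0.4672 -0.0998 64.4 [0.0157 0.0185]
scene
[311. 239.] 0.4711 -0.0991 79.4 [0.0159 0.0175]
[291. 337.] 0.6619 0.124 54.1 [0.026  0.0288]
[483. 384.] 0.4763 0.3595 48.3 [0.0142 0.0159]
cap.png
s1.png
scene0.png
see_scene_992.png
see_top_992.png
top0.png
```

Call:
move_arm:
  rows:
    - {"delta_pos":[0,0.02,-0.8],"twist":[0,0,0],"jaw":76}
    - {"delta_pos":[0,0,-0.8],"twist":[0,0,0],"jaw":76}
    - {"delta_pos":[0,0,-0.8],"twist":[0,0,0],"jaw":76}
    - {"delta_pos":[0,0,-0.6],"twist":[0,0,0],"jaw":76}
    - {"delta_pos":[0,0,-0.25],"twist":[0,0,0],"jaw":76}
    - {"delta_pos":[0,0,0],"twist":[0,0,0],"jaw":76}

```text
time: 10.78
eef_pos: [0.4691, -0.1016, 0.0197]
eef_rot: [0.707, 0.707, -0.0, -0.0]
contact_force: [0.2, 0.4, -1.1]
finger_gap: 0.0759
grasp_force: 0.0
```

Call:
move_arm:
  rows:
    - {"delta_pos":[0,0,-0.08],"twist":[0,0,0],"jaw":76}
    - {"delta_pos":[0,0,0],"twist":[0,0,0],"jaw":76}

```text
time: 11.02
eef_pos: [0.4695, -0.1023, 0.0174]
eef_rot: [0.707, 0.707, 0.0, 0.0]
contact_force: [0.3, 0.4, -0.3]
finger_gap: 0.0765
grasp_force: 0.0
```

Call:
move_arm:
  rows:
    - {"delta_pos":[0,0,-0.08],"twist":[0,0,0],"jaw":76}
    - {"delta_pos":[0,0,0],"twist":[0,0,0],"jaw":76}

```text
time: 11.28
eef_pos: [0.4692, -0.1023, 0.0137]
eef_rot: [0.707, 0.707, 0.0, 0.0]
contact_force: [-0.7, 0.4, -0.4]
finger_gap: 0.0759
grasp_force: 0.0
```

Call:
move_arm:
  rows:
    - {"delta_pos":[0,0,-0.08],"twist":[0,0,0],"jaw":76}
    - {"delta_pos":[0,0,0],"twist":[0,0,0],"jaw":76}

```text
time: 11.52
eef_pos: [0.4691, -0.1021, 0.0102]
eef_rot: [0.707, 0.707, -0.0, -0.0]
contact_force: [-0.1, 1.1, -0.7]
finger_gap: 0.076
grasp_force: 0.0
```

Call:
move_arm:
  rows:
    - {"delta_pos":[0,0,-0.06],"twist":[0,0,0],"jaw":76}
    - {"delta_pos":[0,0,0],"twist":[0,0,0],"jaw":76}

```text
time: 11.78
eef_pos: [0.4691, -0.1021, 0.0079]
eef_rot: [0.707, 0.707, -0.0, -0.0]
contact_force: [0.6, -0.9, -0.2]
finger_gap: 0.0755
grasp_force: 0.0
```

Call:
move_arm:
  rows:
    - {"delta_pos":[0,0,0],"twist":[0,0,0],"jaw":60}
    - {"delta_pos":[0,0,0],"twist":[0,0,0],"jaw":60}
    - {"delta_pos":[0,0,0],"twist":[0,0,0],"jaw":60}
    - {"delta_pos":[0,0,0],"twist":[0,0,0],"jaw":60}

```text
time: 12.28
eef_pos: [0.469, -0.1022, 0.0089]
eef_rot: [0.707, 0.707, -0.0, 0.0]
contact_force: [-2.1, 0.5, 14.2]
finger_gap: 0.0661
grasp_force: 62.7
```

Call:
move_arm:
  rows:
    - {"delta_pos":[0,0,0.4],"twist":[0,0,0],"jaw":60}
    - {"delta_pos":[0,0,0.7],"twist":[0,0,0],"jaw":60}
    - {"delta_pos":[0,0,0.8],"twist":[0,0,0],"jaw":60}
    - {"delta_pos":[0,0,0.8],"twist":[0,0,0],"jaw":60}
    - {"delta_pos":[0,0,0],"twist":[0,0,0],"jaw":60}

```text
time: 12.9
eef_pos: [0.4701, -0.1026, 0.1179]
eef_rot: [0.708, 0.707, 0.001, 0.002]
contact_force: [-0.1, 0.8, -2.1]
finger_gap: 0.0661
grasp_force: 67.2
```

```bash
cat > held.py <<'E'
import sys
from h import *
s=bot.sense();e=s['eef_pos'];print(e.round(4),s['finger_gap'],s['grasp_force'])
for n in('scene','top'):
    d=grab(n,'held_%s_%d.png'%(n,s['time']*100));W=cloud(d)
    hsv=cv2.cvtColor(d['color'],cv2.COLOR_RGB2HSV)
    g=(abs(W[...,0]-e[0])<.04)&(abs(W[...,1]-e[1])<.04)&(hsv[...,1]<45)&(d['color'].max(-1)>120)&(W[...,2]>e[2]-.03)&(W[...,2]<e[2]+.03)
    if g.sum()>30:
        v,u=np.nonzero(g);print(n,g.sum(),'z',np.percentile(W[...,2][g],[1,50,99]).round(4),'x',np.percentile(W[...,0][g],[1,99]).round(4),'y',np.percentile(W[...,1][g],[1,99]).round(4),'uv',u.min(),u.max(),v.min(),v.max())
E
python3 held.py
```

```text
[ 0.4701 -0.1026  0.1179] 0.06614471980917876 67.174440510571
scene 280 z [0.1228 0.1249 0.1269] x [0.4399 0.4988] y [-0.1358 -0.0732] uv 299 325 187 204
top 132 z [0.1192 0.1233 0.127 ] x [0.4401 0.4813] y [-0.0914 -0.0727] uv 361 372 265 290
```

```bash
python3 - <<'E'
from h import *
for n in('scene','top'):
    d=bot.get_image(n);W=cloud(d)
    for lo,hi in((.064,.075),(.03,.062)):
        g=(abs(W[...,0]-.645)<.025)&(abs(W[...,1]+.0475)<.025)&(W[...,2]>lo)&(W[...,2]<hi)
        P=W[g];print(n,g.sum(),P.mean(0).round(4),P.min(0).round(4),P.max(0).round(4))
E
```

```text
scene 46 [ 0.6451 -0.0449  0.0684] [ 0.637  -0.0531  0.064 ] [ 0.6508 -0.0377  0.0729]
scene 123 [ 0.6466 -0.0418  0.0461] [ 0.6359 -0.0533  0.0302] [ 0.653  -0.0371  0.0619]
top 45 [ 0.6442 -0.0474  0.0689] [ 0.6385 -0.0539  0.065 ] [ 0.6509 -0.04    0.0732]
top 47 [ 0.6393 -0.0464  0.0471] [ 0.6364 -0.0563  0.0305] [ 0.6451 -0.0388  0.0618]
```

Call:
move_arm:
  rows:
    - {"delta_pos":[0.6,0.3,0],"twist":[0,0,0],"jaw":60}
    - {"delta_pos":[0.9,0.3,0],"twist":[0,0,0],"jaw":60}
    - {"delta_pos":[0.9,0.3,0],"twist":[0,0,0],"jaw":60}
    - {"delta_pos":[0.9,0.3,0],"twist":[0,0,0],"jaw":60}
    - {"delta_pos":[0.7,0.2,-0.3],"twist":[0,0,0],"jaw":60}
    - {"delta_pos":[0.37,0.03,-0.3],"twist":[0,0,0],"jaw":60}
    - {"delta_pos":[0,0,0],"twist":[0,0,0],"jaw":60}
    - {"delta_pos":[0,0,0],"twist":[0,0,0],"jaw":60}

```text
time: 14.1
eef_pos: [0.6426, -0.0455, 0.0916]
eef_rot: [0.707, 0.707, -0.001, -0.001]
contact_force: [-0.7, -0.1, -1.8]
finger_gap: 0.0656
grasp_force: 67.1
```

```bash
python3 held.py; cat > crop.py <<'E'
import cv2,sys
f,x,y,w,h,o=sys.argv[1:];x,y,w,h=map(int,(x,y,w,h))
cv2.imwrite(o,cv2.resize(cv2.imread(f)[y:y+h,x:x+w],None,fx=5,fy=5))
E
python3 crop.py $(ls -t pics/held_scene*|head -1) 180 180 140 110 pics/c1.png
```

```text
[ 0.6426 -0.0455  0.0916] 0.06560867014516569 67.07835596054792
scene 753 z [0.0832 0.098  0.1007] x [0.6124 0.6752] y [-0.0782 -0.0133] uv 233 269 231 263
top 299 z [0.0858 0.0986 0.103 ] x [0.6147 0.6595] y [-0.0808 -0.0152] uv 331 366 176 205
```

View pics/c1.png

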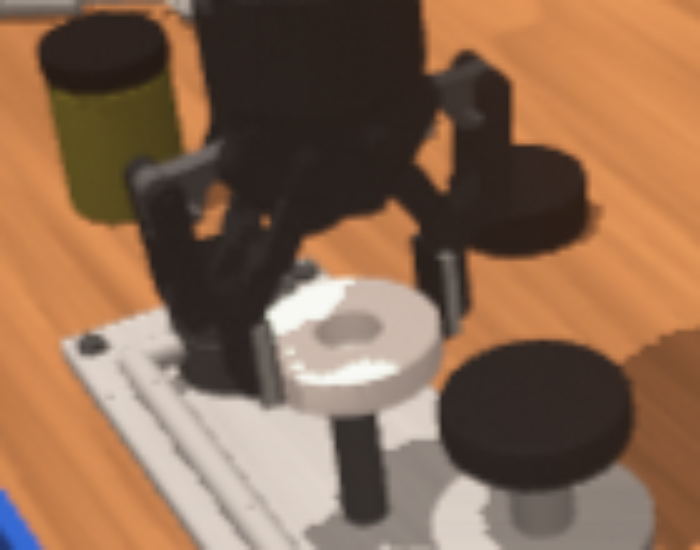

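```bash
python3 - <<'E'
from h import *
d=bot.get_image('top');W=cloud(d)
for y in(-.10,-.0,.01,.02):
    g=(abs(W[...,1]-y)<.004)&(W[...,0]>.57)&(W[...,0]<.72)
    P=W[g];P=P[np.argsort(P[:,0])]
    print(y,[(round(np.median(P[(P[:,0]>=x)&(P[:,0]<x+.005)][:,2]),4)) if ((P[:,0]>=x)&(P[:,0]<x+.005)).any() else None for x in np.arange(.655,.715,.005)])
E
```

```text
-0.1 [np.float64(0.0122), np.float64(0.0124), np.float64(0.0118), np.float64(0.0124), np.float64(0.0121), np.float64(0.0272), np.float64(0.0309), np.float64(0.036), np.float64(0.0313), None, None, np.float64(0.0004)]
-0.0 [np.float64(0.013), np.float64(0.0146), np.float64(0.0143), np.float64(0.0129), np.float64(0.0126), np.float64(0.0122), np.float64(0.0311), np.float64(0.0361), np.float64(0.0326), None, None, np.float64(0.0015)]
0.01 [np.float64(0.4245), np.float64(0.4133), np.float64(0.2137), np.float64(0.0129), np.float64(0.0125), np.float64(0.0126), np.float64(0.0316), np.float64(0.0356), np.float64(0.0356), None, None, np.float64(-0.0004)]
0.02 [np.float64(0.0111), np.float64(0.011), np.float64(0.0132), np.float64(0.0115), np.float64(0.0116), np.float64(0.0124), np.float64(0.0311), np.float64(0.0342), np.float64(0.0366), None, None, np.float64(0.0001)]
```

The collar hangs level above the post. But a pipe on the plate (x≈0.684–0.70, top z≈0.036) is where the +x finger would go, so I'll turn the tool 90° to bring the fingers along y.

Call:
move_arm:
  rows:
    - {"delta_pos":[0.05,0,0.2],"twist":[0,0,-1],"jaw":60}
    - {"delta_pos":[0,0,0],"twist":[0,0,-1],"jaw":60}
    - {"delta_pos":[0,0,0],"twist":[0,0,-1],"jaw":60}
    - {"delta_pos":[0,0,0],"twist":[0,0,-1],"jaw":60}
    - {"delta_pos":[0,0,0],"twist":[0,0,-1],"jaw":60}
    - {"delta_pos":[0,0,0],"twist":[0,0,-1],"jaw":60}
    - {"delta_pos":[0,0,0],"twist":[0,0,-1],"jaw":60}
    - {"delta_pos":[0,0,0],"twist":[0,0,-1],"jaw":60}
    - {"delta_pos":[0,0,0],"twist":[0,0,-1],"jaw":60}
    - {"delta_pos":[0,0,0],"twist":[0,0,-1],"jaw":60}
    - {"delta_pos":[0,0,0],"twist":[0,0,-1],"jaw":60}
    - {"delta_pos":[0,0,0],"twist":[0,0,-1],"jaw":60}

```text
time: 15.75
eef_pos: [0.6457, -0.0451, 0.1007]
eef_rot: [0.998, 0.063, 0.0, -0.0]
contact_force: [-0.6, 0.3, -1.4]
finger_gap: 0.0662
grasp_force: 67.1
```

Call:
move_arm:
  rows:
    - {"delta_pos":[0,0,0],"twist":[0,0,-1],"jaw":60}
    - {"delta_pos":[0,0,0],"twist":[0,0,-0.05],"jaw":60}
    - {"delta_pos":[0,0,0],"twist":[0,0,0],"jaw":60}

```text
time: 16.12
eef_pos: [0.6459, -0.045, 0.1004]
eef_rot: [1.0, 0.003, 0.0, -0.0]
contact_force: [-0.0, 0.3, -1.1]
finger_gap: 0.0662
grasp_force: 67.1
```

```bash
python3 held.py;python3 crop.py $(ls -t pics/held_top*|head -1) 290 150 120 90 pics/c2.png
```

```text
[ 0.6459 -0.045   0.1004] 0.06621313850277831 67.11833629757166
scene 448 z [0.0921 0.1066 0.1093] x [0.6235 0.6766] y [-0.0764 -0.0058] uv 231 266 234 260
```

View pics/c2.png

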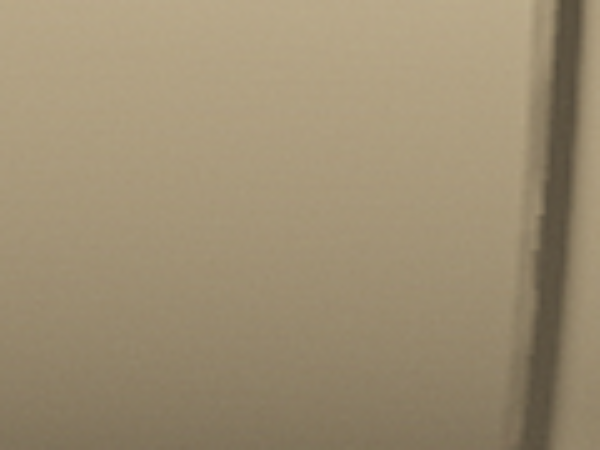

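The top view is blocked by the arm, so only the scene view is usable here. I'll correct y slightly and start threading gently.

Call:
move_arm:
  rows:
    - {"delta_pos":[-0.01,-0.04,-0.3],"twist":[0,0,0],"jaw":60}
    - {"delta_pos":[0,0,-0.3],"twist":[0,0,0],"jaw":60}
    - {"delta_pos":[0,0,-0.2],"twist":[0,0,0],"jaw":60}
    - {"delta_pos":[0,0,0],"twist":[0,0,0],"jaw":60}

```text
time: 16.73
eef_pos: [0.645, -0.0465, 0.0669]
eef_rot: [1.0, 0.002, -0.001, -0.0]
contact_force: [0.1, -1.0, -1.2]
finger_gap: 0.0662
grasp_force: 67.1
```

```bash
python3 held.py;python3 crop.py $(ls -t pics/held_scene*|head -1) 180 180 140 110 pics/c3.png;python3 -c "
from rig import bot;print(bot.sense()['joint_pos'].round(2))"
```

```text
[ 0.645  -0.0465  0.0669] 0.06622773235771552 67.11160697042942
scene 430 z [0.0587 0.0734 0.0758] x [0.625  0.6759] y [-0.0794 -0.0097] uv 233 267 239 274
[-0.07  0.73  0.08  1.91 -0.11  0.51 -1.47]
```

View pics/c3.png

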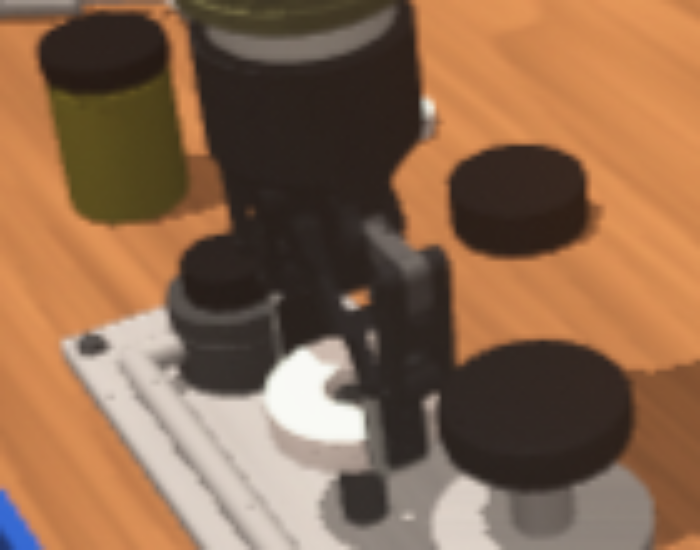

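The collar is on the post with no side force. I'll go on down.

Call:
move_arm:
  rows:
    - {"delta_pos":[0,0,-0.4],"twist":[0,0,0],"jaw":60}
    - {"delta_pos":[0,0,-0.4],"twist":[0,0,0],"jaw":60}
    - {"delta_pos":[0,0,-0.25],"twist":[0,0,0],"jaw":60}
    - {"delta_pos":[0,0,0],"twist":[0,0,0],"jaw":60}

```text
time: 17.32
eef_pos: [0.6449, -0.0466, 0.0247]
eef_rot: [1.0, 0.002, -0.001, 0.0]
contact_force: [-0.8, -0.6, -1.2]
finger_gap: 0.0659
grasp_force: 67.1
```

Call:
move_arm:
  rows:
    - {"delta_pos":[0,0,-0.06],"twist":[0,0,0],"jaw":60}
    - {"delta_pos":[0,0,0],"twist":[0,0,0],"jaw":60}

```text
time: 17.58
eef_pos: [0.6458, -0.0466, 0.0239]
eef_rot: [1.0, 0.002, 0.0, 0.0]
contact_force: [0.3, -0.8, -1.6]
finger_gap: 0.0663
grasp_force: 67.1
```

Call:
move_arm:
  rows:
    - {"delta_pos":[0,0,0],"twist":[0,0,0],"jaw":76}
    - {"delta_pos":[0,0,0],"twist":[0,0,0],"jaw":76}
    - {"delta_pos":[0,0,0],"twist":[0,0,0],"jaw":76}
    - {"delta_pos":[0,0,0.5],"twist":[0,0,0],"jaw":76}
    - {"delta_pos":[0,0,0.9],"twist":[0,0,0],"jaw":76}
    - {"delta_pos":[0,0,0.9],"twist":[0,0,0],"jaw":76}
    - {"delta_pos":[0,0,0.9],"twist":[0,0,0],"jaw":62}
    - {"delta_pos":[-0.8,0,0],"twist":[0,0,0],"jaw":62}
    - {"delta_pos":[-1,0.2,0],"twist":[0,0,0],"jaw":62}
    - {"delta_pos":[-1,0.6,0],"twist":[0,0,0],"jaw":62}
    - {"delta_pos":[-0.8,0.9,0],"twist":[0,0,0],"jaw":62}
    - {"delta_pos":[-0.4,1,0],"twist":[0,0,0],"jaw":62}

```text
time: 19.08
eef_pos: [0.4841, 0.0617, 0.1531]
eef_rot: [1.0, 0.001, 0.0, -0.0]
contact_force: [1.1, 0.3, 0.0]
finger_gap: 0.0619
grasp_force: 0.0
```

```bash
cat > stack.py <<'E'
from h import *
s=bot.sense();print(s['time'],s['eef_pos'].round(4),s['finger_gap'])
for n in('scene','top'):
    d=grab(n,'st_%s_%d.png'%(n,s['time']*100));W=cloud(d)
    hsv=cv2.cvtColor(d['color'],cv2.COLOR_RGB2HSV)
    r=np.hypot(W[...,0]-.6447,W[...,1]+.047)
    for lo,hi,nm in((.026,.033,'a'),(.0205,.0235,'c'),(.0125,.018,'d')):
        g=(r>lo)&(r<hi)&(W[...,2]>.014)&(W[...,2]<.1);print(n,nm,g.sum(),np.percentile(W[...,2][g],[5,50,95]).round(4) if g.sum() else '')
    for o in rings(d,W):
        if o[3]<100 and abs(o[2])<.42: print(*o)
E
python3 stack.py
```

```text
19.075 [0.4841 0.0617 0.1531] 0.06187018154673091
scene a 289 [0.0162 0.0275 0.0293]
scene c 59 [0.0263 0.0281 0.0296]
scene d 72 [0.0209 0.0277 0.0292]
[291. 337.] 0.662 0.1241 54.0 [0.0262 0.0292]
[483. 384.] 0.4763 0.3596 48.4 [0.0142 0.0158]
top a 280 [0.0252 0.028  0.0306]
top c 92 [0.0253 0.0282 0.0314]
top d 101 [0.0246 0.0277 0.0298]
[479. 279.] 0.4864 -0.32 37.4 [0.0117 0.0144]
```

Collar a is home with its top at 0.028. On to c.

Call:
move_arm:
  rows:
    - {"delta_pos":[-0.02,1,0],"twist":[0,0,0],"jaw":62}
    - {"delta_pos":[-0.03,1,0],"twist":[0,0,0],"jaw":62}
    - {"delta_pos":[-0.03,1,0],"twist":[0,0,0],"jaw":62}
    - {"delta_pos":[-0.03,1,0],"twist":[0,0,0],"jaw":62}
    - {"delta_pos":[-0.03,1,0],"twist":[0,0,0],"jaw":62}
    - {"delta_pos":[-0.03,1,0],"twist":[0,0,0],"jaw":62}
    - {"delta_pos":[-0.02,1,0],"twist":[0,0,0],"jaw":62}
    - {"delta_pos":[0,0.44,-0.4],"twist":[0,0,0],"jaw":62}
    - {"delta_pos":[0,0,-0.9],"twist":[0,0,0],"jaw":62}
    - {"delta_pos":[0,0,-0.9],"twist":[0,0,0],"jaw":62}
    - {"delta_pos":[0,0,-0.5],"twist":[0,0,0],"jaw":62}
    - {"delta_pos":[0,0,0],"twist":[0,0,0],"jaw":62}

```text
time: 20.68
eef_pos: [0.4777, 0.357, 0.042]
eef_rot: [1.0, 0.001, -0.001, 0.001]
contact_force: [-0.3, -0.1, -0.7]
finger_gap: 0.0622
grasp_force: 0.0
```

```bash
python3 stack.py | grep -v ' [acd] '
```

```text
20.675 [0.4777 0.357  0.042 ] 0.06223804165018817
[291. 337.] 0.662 0.1241 54.0 [0.0261 0.0291]
[483. 384.] 0.4769 0.3601 47.3 [0.0142 0.0158]
[275. 264.] 0.4899 0.0873 43.7 [0.0659 0.0685]
[142. 275.] 0.4739 0.3595 47.2 [0.0138 0.0169]
[479. 279.] 0.4864 -0.32 37.4 [0.0117 0.0141]
```

Call:
move_arm:
  rows:
    - {"delta_pos":[-0.03,0.06,-0.3],"twist":[0,0,0],"jaw":62}
    - {"delta_pos":[0,0,-0.3],"twist":[0,0,0],"jaw":62}
    - {"delta_pos":[0,0,-0.1],"twist":[0,0,0],"jaw":62}
    - {"delta_pos":[0,0,0],"twist":[0,0,0],"jaw":62}
    - {"delta_pos":[0,0,0],"twist":[0,0,0],"jaw":40}
    - {"delta_pos":[0,0,0],"twist":[0,0,0],"jaw":40}
    - {"delta_pos":[0,0,0],"twist":[0,0,0],"jaw":40}
    - {"delta_pos":[0,0,0],"twist":[0,0,0],"jaw":40}

```text
time: 21.78
eef_pos: [0.4769, 0.3615, 0.0164]
eef_rot: [1.0, 0.002, 0.0, -0.0]
contact_force: [-0.3, -0.3, 6.0]
finger_gap: 0.0449
grasp_force: 60.9
```

Call:
move_arm:
  rows:
    - {"delta_pos":[0,0,0.3],"twist":[0,0,0],"jaw":40}
    - {"delta_pos":[0,0,0.8],"twist":[0,0,0],"jaw":40}
    - {"delta_pos":[0,0,0.9],"twist":[0,0,0],"jaw":40}
    - {"delta_pos":[0,0,0.9],"twist":[0,0,0],"jaw":40}
    - {"delta_pos":[0,0,0.5],"twist":[0,0,0],"jaw":40}
    - {"delta_pos":[0,0,0],"twist":[0,0,0],"jaw":40}

```text
time: 22.52
eef_pos: [0.4775, 0.362, 0.1539]
eef_rot: [1.0, 0.002, 0.001, -0.001]
contact_force: [0.6, -0.6, -1.6]
finger_gap: 0.045
grasp_force: 61.5
```

```bash
python3 held.py
```

```text
[0.4775 0.362  0.1539] 0.04497299329606877 61.502540074288845
scene 509 z [0.1465 0.1517 0.1798] x [0.4565 0.4992] y [0.3334 0.3825] uv 480 523 291 332
top 188 z [0.1402 0.1495 0.1551] x [0.4538 0.4747] y [0.3396 0.3813] uv 101 127 249 270
```

Call:
move_arm:
  rows:
    - {"delta_pos":[0,-0.6,0],"twist":[0,0,0],"jaw":40}
    - {"delta_pos":[0,-0.9,0],"twist":[0,0,0],"jaw":40}
    - {"delta_pos":[0,-1,0],"twist":[0,0,0],"jaw":40}
    - {"delta_pos":[0,-1,0],"twist":[0,0,0],"jaw":40}
    - {"delta_pos":[0,-1,0],"twist":[0,0,0],"jaw":40}
    - {"delta_pos":[0,-1,0],"twist":[0,0,0],"jaw":40}
    - {"delta_pos":[0,-1,0],"twist":[0,0,0],"jaw":40}
    - {"delta_pos":[0,-1,0],"twist":[0,0,0],"jaw":40}
    - {"delta_pos":[0.4,-1,0],"twist":[0,0,0],"jaw":40}
    - {"delta_pos":[0.6,-0.9,0],"twist":[0,0,0],"jaw":40}
    - {"delta_pos":[0.8,-0.6,0],"twist":[0,0,0],"jaw":40}
    - {"delta_pos":[0.8,-0.2,0],"twist":[0,0,0],"jaw":40}

```text
time: 24.12
eef_pos: [0.58, -0.0504, 0.1508]
eef_rot: [1.0, 0.0, -0.001, 0.001]
contact_force: [0.6, 0.5, -0.4]
finger_gap: 0.0452
grasp_force: 61.5
```

Call:
move_arm:
  rows:
    - {"delta_pos":[0.8,0,0],"twist":[0,0,0],"jaw":40}
    - {"delta_pos":[0.79,0,0],"twist":[0,0,0],"jaw":40}
    - {"delta_pos":[0,0,-0.5],"twist":[0,0,0],"jaw":40}
    - {"delta_pos":[0,0,-0.6],"twist":[0,0,0],"jaw":40}
    - {"delta_pos":[0,0,0],"twist":[0,0,0],"jaw":40}
    - {"delta_pos":[0,0,0],"twist":[0,0,0],"jaw":40}

```text
time: 24.88
eef_pos: [0.644, -0.0474, 0.1078]
eef_rot: [1.0, 0.002, -0.0, 0.0]
contact_force: [0.3, 0.6, 0.8]
finger_gap: 0.045
grasp_force: 61.5
```

```bash
python3 held.py
```

```text
[ 0.644  -0.0474  0.1078] 0.044991488542931224 61.487112902104855
scene 208 z [0.0926 0.1041 0.1111] x [0.6269 0.666 ] y [-0.0706 -0.0181] uv 235 261 225 255
```

Call:
move_arm:
  rows:
    - {"delta_pos":[0.04,0.02,-0.25],"twist":[0,0,0],"jaw":40}
    - {"delta_pos":[0,0,-0.3],"twist":[0,0,0],"jaw":40}
    - {"delta_pos":[0,0,-0.3],"twist":[0,0,0],"jaw":40}
    - {"delta_pos":[0,0,0],"twist":[0,0,0],"jaw":40}

```text
time: 25.48
eef_pos: [0.6452, -0.0457, 0.0722]
eef_rot: [1.0, 0.002, -0.001, -0.0]
contact_force: [-0.3, -0.2, -0.4]
finger_gap: 0.0449
grasp_force: 61.5
```

```bash
python3 held.py;python3 crop.py $(ls -t pics/held_scene*|head -1) 180 180 140 110 pics/c4.png
```

```text
[ 0.6452 -0.0457  0.0722] 0.044888858536038835 61.49201296269894
scene 202 z [0.0576 0.069  0.0849] x [0.6212 0.6672] y [-0.0684 -0.0149] uv 239 264 253 271
```

View pics/c4.png

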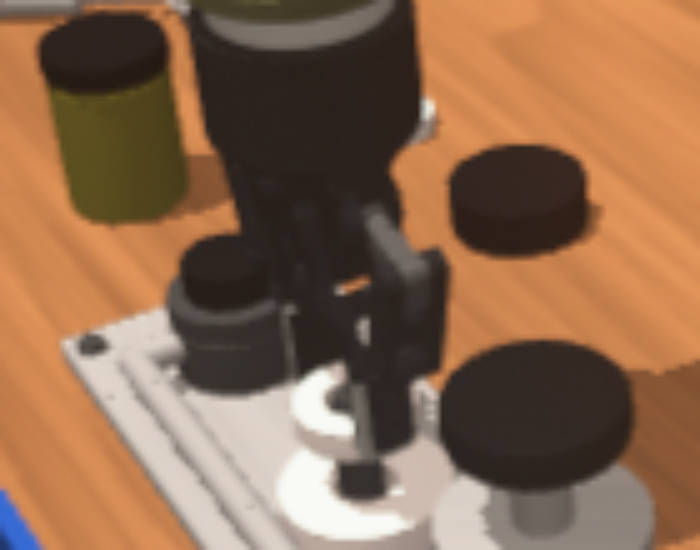

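Collar c is threaded with no contact force, and a lies flat below it. Lower it and release just above.

Call:
move_arm:
  rows:
    - {"delta_pos":[0,0,-0.3],"twist":[0,0,0],"jaw":40}
    - {"delta_pos":[0,0,-0.34],"twist":[0,0,0],"jaw":40}
    - {"delta_pos":[0,0,0],"twist":[0,0,0],"jaw":40}
    - {"delta_pos":[0,0,0],"twist":[0,0,0],"jaw":40}

```text
time: 26.08
eef_pos: [0.6459, -0.0458, 0.0479]
eef_rot: [1.0, 0.002, -0.0, 0.0]
contact_force: [-0.3, 0.6, -0.4]
finger_gap: 0.0451
grasp_force: 61.5
```

Call:
move_arm:
  rows:
    - {"delta_pos":[0,0,0],"twist":[0,0,0],"jaw":58}
    - {"delta_pos":[0,0,0],"twist":[0,0,0],"jaw":58}
    - {"delta_pos":[0,0,0],"twist":[0,0,0],"jaw":58}
    - {"delta_pos":[0,0,0.4],"twist":[0,0,0],"jaw":58}
    - {"delta_pos":[0,0,0.9],"twist":[0,0,0],"jaw":58}
    - {"delta_pos":[0,0,1],"twist":[0,0,0],"jaw":52}
    - {"delta_pos":[-0.5,-0.5,0.4],"twist":[0,0,0],"jaw":52}
    - {"delta_pos":[-0.9,-0.9,0],"twist":[0,0,0],"jaw":52}
    - {"delta_pos":[-0.9,-0.9,0],"twist":[0,0,0],"jaw":52}
    - {"delta_pos":[-0.8,-0.9,0],"twist":[0,0,0],"jaw":52}

```text
time: 27.32
eef_pos: [0.5209, -0.1749, 0.1574]
eef_rot: [1.0, 0.002, 0.001, 0.0]
contact_force: [0.8, -1.3, 0.1]
finger_gap: 0.0517
grasp_force: 0.0
```

```bash
python3 stack.py
```

```text
27.325 [ 0.5209 -0.1749  0.1574] 0.05167408999421484
scene a 232 [0.0162 0.0274 0.0293]
scene c 97 [0.0274 0.0407 0.0431]
scene d 69 [0.0399 0.042  0.0435]
[291. 337.] 0.662 0.1241 54.0 [0.0262 0.0291]
top a 259 [0.0248 0.0281 0.0307]
top c 126 [0.0269 0.0404 0.0442]
top d 111 [0.0313 0.0419 0.0444]
[275. 264.] 0.4899 0.0873 43.7 [0.0657 0.0685]
```

Call:
move_arm:
  rows:
    - {"delta_pos":[-0.26,-0.9,0],"twist":[0,0,0],"jaw":52}
    - {"delta_pos":[-0.2,-0.95,0],"twist":[0,0,0],"jaw":52}
    - {"delta_pos":[-0.2,-0.95,0],"twist":[0,0,0],"jaw":52}
    - {"delta_pos":[-0.2,-0.83,0],"twist":[0,0,0],"jaw":52}
    - {"delta_pos":[0,0,-0.5],"twist":[0,0,0],"jaw":52}
    - {"delta_pos":[0,0,-0.9],"twist":[0,0,0],"jaw":52}
    - {"delta_pos":[0,0,-0.9],"twist":[0,0,0],"jaw":52}
    - {"delta_pos":[0,0,-0.3],"twist":[0,0,0],"jaw":52}
    - {"delta_pos":[0,0,0],"twist":[0,0,0],"jaw":52}

```text
time: 28.55
eef_pos: [0.4878, -0.3188, 0.0522]
eef_rot: [1.0, 0.002, -0.0, -0.0]
contact_force: [0.5, 0.1, 0.8]
finger_gap: 0.0524
grasp_force: 0.0
```

```bash
python3 - <<'E'
from h import *
s=bot.sense();print(s['eef_pos'].round(4))
for n in('scene','top'):
    d=grab(n,'d_%s.png'%n);W=cloud(d);hsv=cv2.cvtColor(d['color'],cv2.COLOR_RGB2HSV)
    g=(np.hypot(W[...,0]-.4864,W[...,1]+.32)<.06)&(hsv[...,1]<80)&(hsv[...,2]>140)&(W[...,2]<.02)
    P=W[g];print(n,g.sum(),P[:,:2].min(0).round(4) if len(P) else '',P[:,:2].max(0).round(4) if len(P) else '')
E
python3 crop.py pics/d_scene.png 200 140 140 110 pics/c5.png
```

```text
[ 0.4878 -0.3188  0.0522]
scene 130 [ 0.4608 -0.3615] [ 0.5034 -0.2996]
top 92 [ 0.4687 -0.3449] [ 0.491 -0.303]
```

View pics/c5.png

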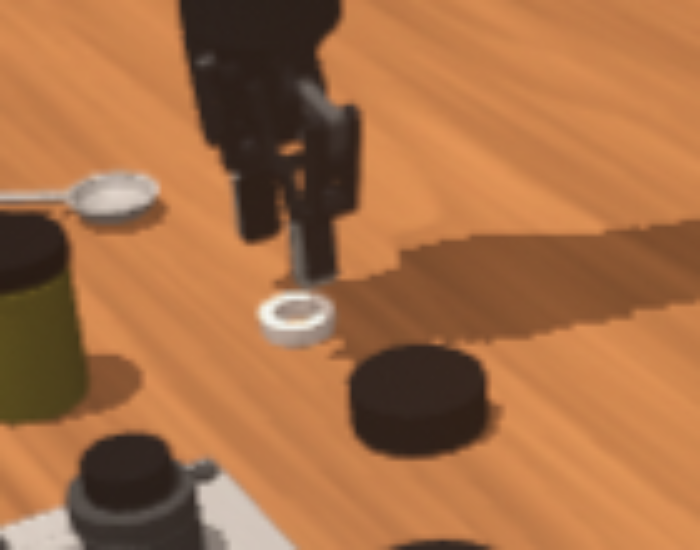

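Collar d sits untouched under the jaws, at crop (297,318). Descend and grip.

Call:
move_arm:
  rows:
    - {"delta_pos":[-0.03,-0.03,-0.4],"twist":[0,0,0],"jaw":52}
    - {"delta_pos":[0,0,-0.35],"twist":[0,0,0],"jaw":52}
    - {"delta_pos":[0,0,-0.15],"twist":[0,0,0],"jaw":52}
    - {"delta_pos":[0,0,0],"twist":[0,0,0],"jaw":52}
    - {"delta_pos":[0,0,0],"twist":[0,0,0],"jaw":30}
    - {"delta_pos":[0,0,0],"twist":[0,0,0],"jaw":30}
    - {"delta_pos":[0,0,0],"twist":[0,0,0],"jaw":30}
    - {"delta_pos":[0,0,0],"twist":[0,0,0],"jaw":30}

```text
time: 29.65
eef_pos: [0.4864, -0.3202, 0.0166]
eef_rot: [1.0, 0.002, 0.0, 0.0]
contact_force: [-1.1, 0.3, 6.0]
finger_gap: 0.0345
grasp_force: 59.8
```

Call:
move_arm:
  rows:
    - {"delta_pos":[0,0,0.3],"twist":[0,0,0],"jaw":30}
    - {"delta_pos":[0,0,0.8],"twist":[0,0,0],"jaw":30}
    - {"delta_pos":[0,0,0.9],"twist":[0,0,0],"jaw":30}
    - {"delta_pos":[0,0,0.9],"twist":[0,0,0],"jaw":30}
    - {"delta_pos":[0,0,0.5],"twist":[0,0,0],"jaw":30}
    - {"delta_pos":[0,0,0],"twist":[0,0,0],"jaw":30}

```text
time: 30.4
eef_pos: [0.4872, -0.3206, 0.1542]
eef_rot: [1.0, 0.002, 0.002, 0.001]
contact_force: [0.1, 0.6, -0.3]
finger_gap: 0.0349
grasp_force: 59.8
```

```bash
python3 held.py
```

```text
[ 0.4872 -0.3206  0.1542] 0.034905567926094686 59.847340397536755
scene 33 z [0.1403 0.149  0.1512] x [0.4841 0.503 ] y [-0.3427 -0.3077] uv 245 252 148 154
top 90 z [0.1425 0.1475 0.1504] x [0.4682 0.4827] y [-0.3378 -0.305 ] uv 495 515 269 277
```

Call:
move_arm:
  rows:
    - {"delta_pos":[0.4,0.6,0],"twist":[0,0,0],"jaw":30}
    - {"delta_pos":[0.5,0.9,0],"twist":[0,0,0],"jaw":30}
    - {"delta_pos":[0.5,0.9,0],"twist":[0,0,0],"jaw":30}
    - {"delta_pos":[0.5,0.9,0],"twist":[0,0,0],"jaw":30}
    - {"delta_pos":[0.5,0.9,0],"twist":[0,0,0],"jaw":30}
    - {"delta_pos":[0.5,0.9,0],"twist":[0,0,0],"jaw":30}
    - {"delta_pos":[0.5,0.9,0],"twist":[0,0,0],"jaw":30}
    - {"delta_pos":[0.5,0.87,-0.3],"twist":[0,0,0],"jaw":30}
    - {"delta_pos":[0.05,0,-0.6],"twist":[0,0,0],"jaw":30}
    - {"delta_pos":[0,0,-0.3],"twist":[0,0,0],"jaw":30}
    - {"delta_pos":[0,0,0],"twist":[0,0,0],"jaw":30}
    - {"delta_pos":[0,0,0],"twist":[0,0,0],"jaw":30}

```text
time: 32.0
eef_pos: [0.6443, -0.0462, 0.1044]
eef_rot: [1.0, 0.002, 0.0, 0.0]
contact_force: [-0.8, 0.1, -0.1]
finger_gap: 0.0347
grasp_force: 59.9
```

```bash
python3 held.py;python3 crop.py $(ls -t pics/held_scene*|head -1) 180 180 140 110 pics/c6.png
```

```text
[ 0.6443 -0.0462  0.1044] 0.03466279581415269 59.85801234841347
scene 116 z [0.0882 0.0981 0.1242] x [0.6363 0.6613] y [-0.0679 -0.0206] uv 237 260 228 256
```

View pics/c6.png

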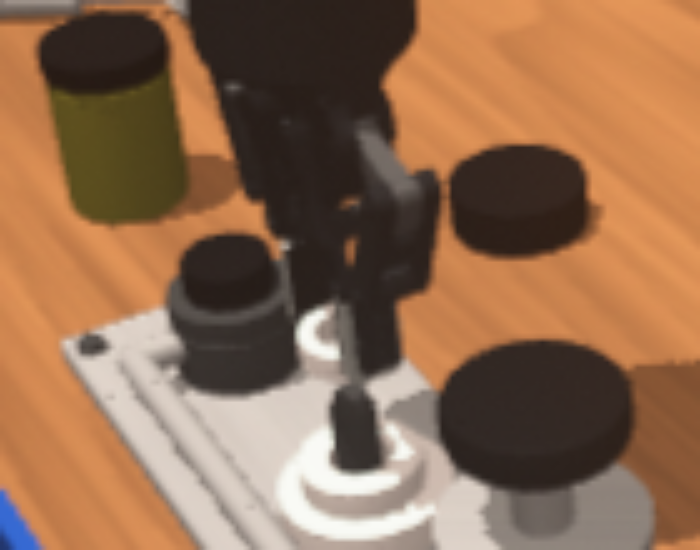

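Collar d is held in line above the post, with a and c stacked below. Lowering it.

Call:
move_arm:
  rows:
    - {"delta_pos":[0,0,-0.3],"twist":[0,0,0],"jaw":30}
    - {"delta_pos":[0,0,-0.3],"twist":[0,0,0],"jaw":30}
    - {"delta_pos":[0,0,-0.2],"twist":[0,0,0],"jaw":30}
    - {"delta_pos":[0,0,0],"twist":[0,0,0],"jaw":30}

```text
time: 32.6
eef_pos: [0.644, -0.0455, 0.071]
eef_rot: [1.0, 0.002, -0.001, 0.0]
contact_force: [0.1, -0.3, 0.3]
finger_gap: 0.0348
grasp_force: 59.9
```

Call:
move_arm:
  rows:
    - {"delta_pos":[0,0,-0.2],"twist":[0,0,0],"jaw":30}
    - {"delta_pos":[0,0,-0.05],"twist":[0,0,0],"jaw":30}
    - {"delta_pos":[0,0,0],"twist":[0,0,0],"jaw":30}

```text
time: 32.98
eef_pos: [0.6443, -0.0453, 0.0619]
eef_rot: [1.0, 0.002, -0.0, -0.0]
contact_force: [0.5, 0.1, 0.1]
finger_gap: 0.0347
grasp_force: 59.9
```

Call:
move_arm:
  rows:
    - {"delta_pos":[0,0,0],"twist":[0,0,0],"jaw":48}
    - {"delta_pos":[0,0,0],"twist":[0,0,0],"jaw":48}
    - {"delta_pos":[0,0,0],"twist":[0,0,0],"jaw":48}
    - {"delta_pos":[0,0,0.4],"twist":[0,0,0],"jaw":48}
    - {"delta_pos":[0,0,0.9],"twist":[0,0,0],"jaw":48}
    - {"delta_pos":[0,0,1],"twist":[0,0,0],"jaw":48}
    - {"delta_pos":[0,0,1],"twist":[0,0,0],"jaw":0}
    - {"delta_pos":[0,0,0.9],"twist":[0,0,0],"jaw":0}
    - {"delta_pos":[0,0,0],"twist":[0,0,0],"jaw":0}

```text
time: 34.1
eef_pos: [0.6459, -0.0456, 0.2344]
eef_rot: [1.0, 0.002, 0.003, -0.0]
contact_force: [0.4, 0.2, -0.5]
finger_gap: 0.0002
grasp_force: 0.0
```

```bash
python3 stack.py;python3 crop.py $(ls -t pics/st_scene*|head -1) 180 180 140 110 pics/c7.png
```

```text
34.1 [ 0.6459 -0.0456  0.2344] 0.00020651400260801584
scene a 229 [0.0164 0.0275 0.0296]
scene c 117 [0.0278 0.0416 0.0522]
scene d 102 [0.0416 0.0523 0.0549]
[291. 337.] 0.6619 0.124 54.1 [0.026  0.0295]
top a 0 
top c 0 
top d 0
```

View pics/c7.png

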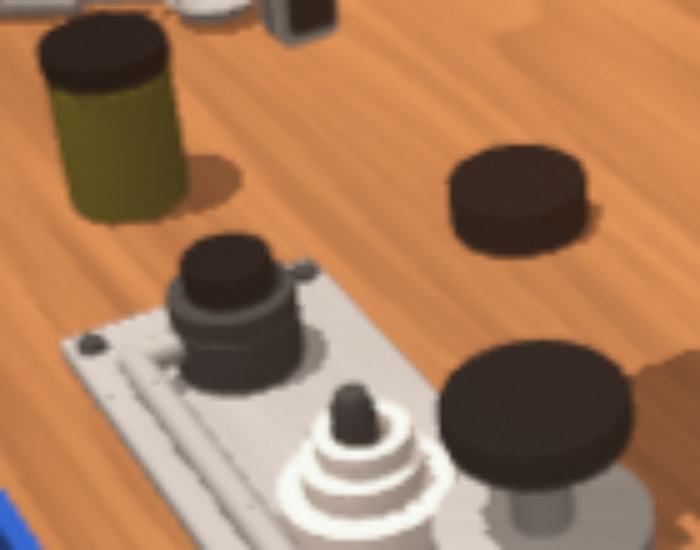

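The stack is complete, with tops at 0.028, 0.042 and 0.054. Now the pump.

Call:
move_arm:
  rows:
    - {"delta_pos":[0.02,0.9,0],"twist":[0,0,0],"jaw":0}
    - {"delta_pos":[0.02,0.95,0],"twist":[0,0,0],"jaw":0}
    - {"delta_pos":[0.02,0.95,0],"twist":[0,0,0],"jaw":0}
    - {"delta_pos":[0.02,0.9,0],"twist":[0,0,0],"jaw":0}
    - {"delta_pos":[0,0,-0.6],"twist":[0,0,0],"jaw":0}
    - {"delta_pos":[0,0,-0.6],"twist":[0,0,0],"jaw":0}
    - {"delta_pos":[0,0,0],"twist":[0,0,0],"jaw":0}

```text
time: 35.08
eef_pos: [0.6461, 0.1025, 0.1795]
eef_rot: [1.0, 0.002, -0.002, 0.001]
contact_force: [-0.7, 0.0, -0.2]
finger_gap: 0.0003
grasp_force: 0.0
```

Call:
move_arm:
  rows:
    - {"delta_pos":[0,0,-0.25],"twist":[0,0,0],"jaw":0}
    - {"delta_pos":[0,0,-0.25],"twist":[0,0,0],"jaw":0}
    - {"delta_pos":[0,0,-0.25],"twist":[0,0,0],"jaw":0}
    - {"delta_pos":[0,0,-0.15],"twist":[0,0,0],"jaw":0}
    - {"delta_pos":[0,0,0],"twist":[0,0,0],"jaw":0}

```text
time: 35.7
eef_pos: [0.6478, 0.1025, 0.1474]
eef_rot: [1.0, 0.002, 0.0, -0.0]
contact_force: [-3.8, -0.5, 11.9]
finger_gap: 0.0
grasp_force: 5.5
```

Near the stop (0.147 expected); press until the force rises.

Call:
move_arm:
  rows:
    - {"delta_pos":[0,0,-0.06],"twist":[0,0,0],"jaw":0}
    - {"delta_pos":[0,0,0],"twist":[0,0,0],"jaw":0}

```text
time: 35.95
eef_pos: [0.6479, 0.1025, 0.147]
eef_rot: [1.0, 0.002, 0.001, -0.001]
contact_force: [-9.1, -0.8, 28.7]
finger_gap: 0.0003
grasp_force: 14.2
```

Call:
move_arm:
  rows:
    - {"delta_pos":[0,0,0.5],"twist":[0,0,0],"jaw":0}
    - {"delta_pos":[0,0,0.5],"twist":[0,0,0],"jaw":0}
    - {"delta_pos":[0,0,0.2],"twist":[0,0,0],"jaw":0}
    - {"delta_pos":[0,0,0],"twist":[0,0,0],"jaw":0}
    - {"delta_pos":[0,0,0],"twist":[0,0,0],"jaw":0}
    - {"delta_pos":[0,0,0],"twist":[0,0,0],"jaw":0}

```text
time: 36.7
eef_pos: [0.6473, 0.1026, 0.1908]
eef_rot: [1.0, 0.002, -0.001, 0.0]
contact_force: [-0.5, 0.0, -1.1]
finger_gap: 0.0
grasp_force: 0.0
```

```bash
cat > pump.py <<'E'
from h import *
d=bot.get_image('scene');W=cloud(d);g=(np.hypot(W[...,0]-.649,W[...,1]-.1023)<.028)&(W[...,2]>.125)&(W[...,2]<.17)&(d['color'].max(-1)<90)
print(bot.sense()['eef_pos'],g.sum(),np.percentile(W[...,2][g],[50,75,90]))
E
python3 pump.py
```

```text
[0.64734376 0.10260771 0.19092447] 633 [0.16311585 0.16360452 0.16404431]
```

Call:
move_arm:
  rows:
    - {"delta_pos":[0,0,-0.3],"twist":[0,0,0],"jaw":0}
    - {"delta_pos":[0,0,-0.3],"twist":[0,0,0],"jaw":0}
    - {"delta_pos":[0,0,-0.3],"twist":[0,0,0],"jaw":0}
    - {"delta_pos":[0,0,-0.2],"twist":[0,0,0],"jaw":0}
    - {"delta_pos":[0,0,-0.08],"twist":[0,0,0],"jaw":0}
    - {"delta_pos":[0,0,0],"twist":[0,0,0],"jaw":0}

```text
time: 37.5
eef_pos: [0.648, 0.1027, 0.1469]
eef_rot: [1.0, 0.002, 0.001, -0.0]
contact_force: [-9.4, -0.8, 30.9]
finger_gap: 0.0
grasp_force: 15.5
```

Call:
move_arm:
  rows:
    - {"delta_pos":[0,0,0.5],"twist":[0,0,0],"jaw":0}
    - {"delta_pos":[0,0,0.5],"twist":[0,0,0],"jaw":0}
    - {"delta_pos":[0,0,1],"twist":[0,0,0],"jaw":0}
    - {"delta_pos":[0,0,1],"twist":[0,0,0],"jaw":0}
    - {"delta_pos":[-0.8,0,0],"twist":[0,0,0],"jaw":0}
    - {"delta_pos":[-0.8,0,0],"twist":[0,0,0],"jaw":0}
    - {"delta_pos":[-0.8,0,0],"twist":[0,0,0],"jaw":0}
    - {"delta_pos":[-0.8,0,0],"twist":[0,0,0],"jaw":0}
    - {"delta_pos":[0,0,0],"twist":[0,0,0],"jaw":0}

```text
time: 38.62
eef_pos: [0.5173, 0.1026, 0.2638]
eef_rot: [1.0, 0.003, -0.001, 0.0]
contact_force: [0.5, -0.4, -0.5]
finger_gap: 0.0001
grasp_force: 0.0
```

```bash
python3 pump.py; python3 stack.py; cp $(ls -t pics/st_scene*|head -1) pics/fin.png
```

```text
[0.51895329 0.10270639 0.26407903] 699 [0.16310411 0.16360824 0.16401255]
38.675 [0.519  0.1027 0.2641] -3.234619679425228e-05
scene a 231 [0.0164 0.0276 0.0296]
scene c 109 [0.0272 0.0415 0.0531]
scene d 98 [0.0417 0.0527 0.0551]
[291. 337.] 0.662 0.1242 54.0 [0.0262 0.0293]
top a 254 [0.0245 0.0278 0.0306]
top c 116 [0.0274 0.0406 0.0453]
top d 131 [0.0359 0.0536 0.0563]
[278. 186.] 0.6334 0.0864 35.3 [0.1135 0.1156]
[275. 264.] 0.4903 0.0869 43.2 [0.066  0.0684]
```

View pics/fin.png

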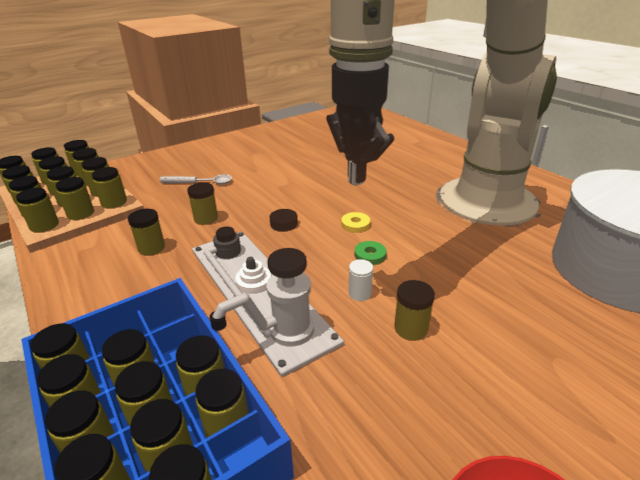

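The final view shows the stack at (252,272), the pump up at (287,263), the cap standing at (361,280) and the jars and lids untouched.

```bash
python3 -c "
from rig import bot;print(bot.close_job())"
```

```text
the job is handed in; nothing more can be done
None
```

Handed in at about 39 s: bleed pressed to its stop and released, cap set aside on the table, the three collars present (a, c, d; no b) stacked fully home, pump pressed to its stop twice and back up, and the jars and lids left standing.

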